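# Dial up channel six and confirm

### The job

On the white channel selector, roll the ridged thumbwheel up, pushing its ridges away from the front of the box, until the orange tile with six dots clicks to the very top between the red pointers. Only then press the green button down fully and let it come up again. Leave the things lying round the selector undisturbed.

Things in the scene. Friction and masses are not known exactly. Their poses are not given: they have to be found in the camera images.
- selector: White box fixed to the worktop, 150 (its x) x 200 (its y) x 70 mm high. Origin: centre of its underside; z up, x from its front (dark display) to its back (tube ports), y to its left. Ridged thumbwheel in its top at y = +40 mm, green button at y = -55 mm. Grey cheeks, 40 mm long in x, close beside the wheel rise to 88 mm, tipped at x = 0 with red pointers (to 91 mm).
- wheel_axle (a point): Wheel's axle (along selector y), mid-width, 62 mm above the worktop. Wheel 40 mm wide: 8 black ridges 8 mm thick, tips 54 mm from the axle; between them 8 tiles 39 mm from it. With a tile on top, ridges stand 22.5 and 67.5 degrees either side of vertical. Pushed level by closed fingers with ends 43 mm above the axle, from the near side until just past the top, a ridge moves it one tile.
- wheel (a joint): Turn of the wheel, rad; grows as its top moves to selector +x. Tile n is on top at (n-1) x 0.785: 1 white, 2 yellow, 3 green, 4 blue, 5 grey, 6 orange (3.927), 7 black, 8 terracotta; tile n has n dots. A spring detent draws it to the nearest tile; 2 to 3 N at a ridge carries it half a pitch, then it snaps on. It may start balanced between two tiles. Stops just past 0 and 5.498.
- confirm_top (a point): Centre of the top of the green round push button, 30 mm across, in a black collar on the selector's top; pressed straight down.
- confirm (a joint): Travel of the green button in m: 0 up, 0.006 fully down. A spring returns it; fully down takes 5 N.
- reagent: Loose white bottle with red bands, 112 x 113 x 210 mm high, origin under its centre. Bystander.
- dish: Loose petri dish, 90 mm across, 12 mm high, origin under its centre. Bystander.
- red_marker: Loose red marker lying flat along its y, 133 mm long, 14 mm thick, origin under its centre. Bystander.
- bench_timer: Loose white bench timer, 66 x 66 x 20 mm, origin under its centre. Bystander.
- green_tube: Loose clear tube with a green cap lying along its y, 114 mm long, 33 mm thick, origin under its centre. Bystander.

How it is judged:
By the outcome, as a careful person would: the job done as asked, in the order asked, and still so for the second after the job is handed in, with the robot touching nothing.
It also fails if it takes over 45 s, if anything falls off the work surface, if the arm or the gripper's body presses on something with over 40 N, if the wrist force passes 120 N, or if a joint passes its speed limit or range.

### The arm

A 7-joint arm with a two-finger parallel gripper is mounted at the origin on a cart in front of the work surface, level with it; the furniture and walls round the work are solid. World frame = base frame: x ahead of the robot, y to its left, z up, the work surface at z = 0. Lengths are in m, angles in rad, forces in N, time in s.
With the tool pointing down it reaches from about 0.4 to 0.875 m from the base axis. Payload 19.3 kg.
Tool frame: the origin (TCP) lies midway between the tips of the shut fingers; the grasp point (between the pads) lies 19 mm behind it; z points along the fingers, y is the line along which they close (so a half turn about z gives the same grasp; the last joint's range is limited). The gripper opens to 85 mm and grips with 20 to 120 N. Pads are 22 mm wide; open, the fingers measure 114 mm over their backs; the gripper's body (76 mm by 85 mm) begins 54 mm behind the grasp point. The pads swing forward as they close: fully open they stand 13 mm farther back than shut.
Start: joints at [-1.209, 0.521, -0.036, 1.599, 0.021, 1.021, -0.113], TCP at [0.262, 0.568, 0.231] pointing down, gripper open.
Joint ranges: [-2.91, 2.91], [-0.3, 2.13], [-1.5, 1.42], [0.17, 2.43], [-1.26, 4.41], [0.16, 1.93], [-2.52, 2.52]. Speed limits (rad/s): [1.89, 1.89, 2.39, 2.39, 3.01, 3.01, 3.01].

### API

Orientations are given as [roll, pitch, yaw] about the fixed x, y, z axes, in that order (R = Rz(yaw) Ry(pitch) Rx(roll)).
In Python, from workcell import telemetry, grab_frame, calibration, bot, outline_of, landmark_of gives the robot as it stands. The module is installed in compiled form; this text tells all that it offers.
- The arm moves only by the shell command python3 -m inch 'ROWS' [FORCE]. ROWS is JSON, a list of rows, each a list of 7 numbers: the shift along the tool's x, y, z in m, then the turn, a rotation vector about the tool's x, y, z in rad, then the closure, from 0 (fully open) to 1 (shut). A call has 1 to 5 rows; each row shifts and turns the commanded pose from where the row before left it, along the tool's axes as they then stand; what a row does not reach is not made up. A row lasts 1/10 s, in which the tool goes at most 50 mm and 8.59 degrees, less where a joint would pass 70% of its speed; a pose out of reach is approached as far as the arm can. A call is refused whole if a number of a shift passes 0.05 or a number of a turn 0.15, either way. A call with a gripper value outside its range is refused whole. The fingers move at their own pace and stop on an object; FORCE is the grip in N (left out, the last holds). Time passes only in rows, so rows that do not move let the fingers close. It gives the time, the measured TCP pose, the force, the opening and the grip force at its end, in the units of the state.
- telemetry.observe(): the state, without advancing time (a new reading comes with each control period).
- grab_frame(name): name is "scene" or "side" or "wrist"; returns the picture (400x640x3 uint8, red, green, blue); there is no depth.
- calibration(name): a dict with "fovy" (degrees; the focal length in pixels is half the picture's height over the tangent of half this angle, whatever the lens; pixels are square), "cx", "cy" (the principal point, pixels), "pose" (4x4, takes a point from camera to world coordinates). Camera axes: x right, y down, z forward; pixel columns grow to the right and rows downward; lengths in m; the calibration is good to about 2 mm. A picture is of the moment at which its call begins: read the wrist's pose just before it. calibration takes no time and is no camera call; for the wrist camera it gives the pose at the moment of the call.
- bot.job_done(): hands the job in; it is judged then, once.
Trained networks look in the newest picture that a camera, given by its name, has taken for a name from the list of things; names that differ only in an ending like _2 or _b are one class to them, and where a whole thing is asked for, a point or a joint stands for the part that bears it (a point fixed in the world has none). Each returns a list of dicts, best first, with "score" (0 to 1); they miss things now and then, are a little off and sometimes report something else, mostly with a low value. They report only what shows in the picture. A call takes as long as a camera call.
- outline_of(label, camera): "region" (400x640 bool, what is visible of it) and "rect" ([left, top, right, bottom] in pixels, round what is visible of it).
- landmark_of(label, camera): "xy" ([column, row] in pixels: a listed point, or the origin of a listed thing).
The state is a dict: "clock": time; "qpos": joint angles; "qd": joint speeds; "joint_efforts": joint torques, N m; "position": TCP position; "tool_rot": TCP orientation; "force": force on the tool from outside, world axes, zero at the start; "moment": the same for the moment, N m; "grip_width": finger opening in m; "finger_force": force on a finger pad.
Only numpy, scipy, OpenCV 4.12 (cv2) and the standard library are available. Lean on these libraries where they do the work, as an engineer would, in place of code of your own. Each camera call takes 0.05 s, during which the arm holds its last target. There are 200 camera calls.

## Working session

There is one attempt and no reset: what is moved stays moved. The work goes in short steps, Python scripts to look and compute and a shell command to move; the robot and the scene stay as the last step left them, time stands still between calls to the robot, and variables do not carry over. Pictures are saved under pics/ and viewed, at most 10 in all, crops included, and the job is handed in when it is done.

```bash
mkdir -p pics
python3 - <<'E'
from workcell import *
import cv2,numpy as np
s=telemetry.observe();print(s['clock'],s['position'],s['tool_rot'],s['grip_width'])
ims=[]
for n in ["scene","side"]:
    im=grab_frame(n);ims.append(im)
    c=calibration(n);print(n,c['fovy'],c['cx'],c['cy'],np.round(c['pose'],4).tolist())
    for l in ["selector","wheel_axle","confirm_top","reagent","dish","red_marker","bench_timer","green_tube"]:
        r=landmark_of(l,n);print(l,[(np.round(d['xy'],1).tolist(),round(d['score'],2)) for d in r[:2]])
    cv2.imwrite(f"pics/{n}0.png",im[:,:,::-1])
E
```

```text
0.0 [0.26146458 0.56732855 0.23073533] [-3.14048057e+00  6.52571680e-05  2.70974733e+00] 0.0853362499313451
scene 53.60443430881006 314.8730155526613 204.31936464768003 [[0.7359, -0.3285, 0.5921, -0.0349], [-0.6769, -0.3357, 0.655, -0.6502], [-0.0164, -0.8828, -0.4694, 0.5515], [0.0, 0.0, 0.0, 1.0]]
selector [([321.9, 230.8], 0.67)]
wheel_axle [([314.2, 204.8], 0.8)]
confirm_top [([336.3, 209.0], 0.48)]
reagent [([470.1, 269.9], 0.78)]
dish [([200.5, 217.6], 0.6)]
red_marker [([358.1, 336.0], 0.88), ([199.1, 214.9], 0.37)]
bench_timer [([433.5, 295.0], 0.73), ([318.4, 204.7], 0.24)]
green_tube [([238.5, 196.7], 0.48)]
side 44.463591949140366 320.9285189629626 204.19169197388888 [[-0.9988, 0.0023, -0.0491, 0.6201], [0.0445, 0.47, -0.8815, 1.2331], [0.021, -0.8827, -0.4695, 0.7718], [0.0, 0.0, 0.0, 1.0]]
selector [([309.3, 236.0], 0.58)]
wheel_axle [([309.0, 222.2], 0.78)]
confirm_top [([319.2, 201.9], 0.55), ([308.5, 224.2], 0.34)]
reagent [([271.2, 184.9], 0.86)]
dish [([391.4, 295.3], 0.76)]
red_marker [([370.1, 191.1], 0.53)]
bench_timer [([308.6, 187.1], 0.78)]
green_tube [([338.3, 307.4], 0.78)]
```

View pics/scene0.png

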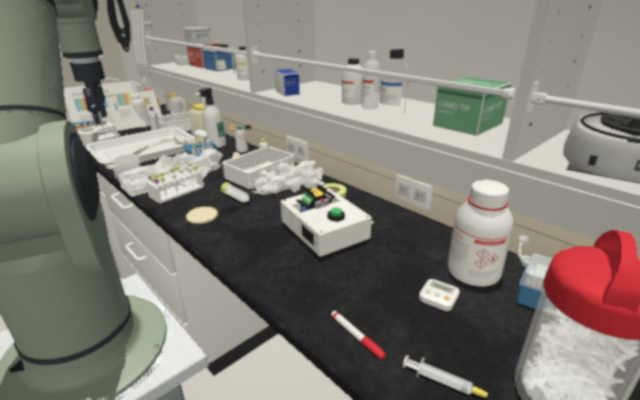

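View pics/side0.png

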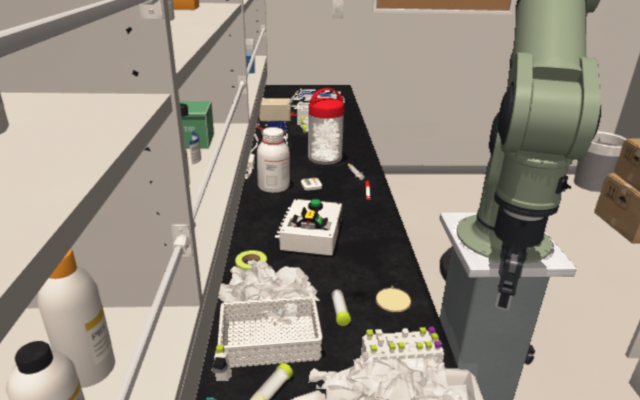

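The scene view shows the selector near (322,222): wheel at (315,197) and green button at (336,213). Its dark display faces the robot. In the side view it is near (310,225), with the wheel nearer the camera. Next I'll fit the pose.

```bash
cat > h.py <<'E'
from workcell import *
import cv2,numpy as np
from scipy.optimize import least_squares
def proj(n,P,cal=None):
    c=cal or calibration(n);T=np.linalg.inv(np.array(c['pose']));P=np.atleast_2d(P)
    q=P@T[:3,:3].T+T[:3,3];f=200/np.tan(np.radians(c['fovy']/2))
    return np.c_[f*q[:,0]/q[:,2]+c['cx'],f*q[:,1]/q[:,2]+c['cy']]
def ray(c,uv):
    f=200/np.tan(np.radians(c['fovy']/2));M=np.array(c['pose'])
    return M[:3,3],M[:3,:3]@np.array([(uv[0]-c['cx'])/f,(uv[1]-c['cy'])/f,1])
def onz(c,uv,z):
    o,d=ray(c,uv);return o+d*(z-o[2])/d[2]
def sel(p,L):
    x,y,a=p;L=np.atleast_2d(L);R=np.array([[np.cos(a),-np.sin(a),0],[np.sin(a),np.cos(a),0],[0,0,1]])
    return L@R.T+[x,y,0]
BOX=np.array([[sx*.075,sy*.1,z] for z in(0,.07) for sx in(-1,1) for sy in(-1,1)])
E
python3 - <<'E'
from h import *
ims={n:grab_frame(n) for n in("scene","side")};cal={n:calibration(n) for n in ims}
hull={}
for n in ims:
    m=outline_of("selector",n)[0];print(n,m['score'],m['rect'])
    hull[n]=m['region']
def dirs(pts):
    t=np.linspace(0,2*np.pi,24,endpoint=False);D=np.c_[np.cos(t),np.sin(t)];return (pts@D.T).max(0)
obs={}
for n in hull:
    v,u=np.nonzero(hull[n]);obs[n]=(u,v)
CH=np.array([[sx*.02,y,.088] for sx in(-1,1) for y in(.015,.065)])
W=np.array([[.054*np.sin(t),.04+s*.02,.062+.054*np.cos(t)] for t in np.radians([-67.5,-22.5,22.5,67.5]) for s in(-1,1)])
M=np.vstack([BOX,CH,W])
def res(p):
    r=[]
    for n in hull:
        u,v=obs[n];r+=list(dirs(proj(n,sel(p,M),cal[n]))-dirs(np.c_[u,v]+0.))
    return np.array(r)
p0=[*onz(cal['scene'],(322,231),0)[:2],0]
best=min((least_squares(res,[p0[0],p0[1],a],loss='soft_l1',x_scale=[.01,.01,.1]) for a in(-.8,-.4,0,.4)),key=lambda s:s.cost)
print(best.x,best.cost,np.round(best.fun,1))
p=best.x
tiles=[]
for n,im in ims.items():
    u,v=obs[n];b=im.copy()
    c=im[int(v.min())-8:int(v.max())+8,int(u.min())-8:int(u.max())+8]
    off=np.array([u.min()-8,v.min()-8]);c=cv2.resize(c,None,fx=4,fy=4,interpolation=cv2.INTER_CUBIC)
    for q in (proj(n,sel(p,BOX),cal[n])-off)*4: cv2.circle(c,tuple(int(k) for k in q),3,(255,0,255),-1)
    for q in (proj(n,sel(p,[[0,.04,.062],[0,-.055,.085]]),cal[n])-off)*4: cv2.circle(c,tuple(int(k) for k in q),3,(0,255,255),-1)
    tiles.append(cv2.resize(c,(400,int(c.shape[0]*400/c.shape[1]))))
h=max(t.shape[0] for t in tiles)
cv2.imwrite("pics/fit.png",np.hstack([np.pad(t,((0,h-t.shape[0]),(0,0),(0,0))) for t in tiles])[:,:,::-1])
for l,z in [("reagent",0),("dish",0),("red_marker",0),("bench_timer",0),("green_tube",0)]:
    print(l,[np.round(onz(cal[n],r[0]['xy'],z)[:2],3) for n in ims if (r:=landmark_of(l,n))])
E
```

```text
scene 0.82 [280.7, 183.5, 374.1, 253.6]
side 0.57 [276.1, 197.2, 340.5, 254.0]
[ 0.58191254 -0.00433037 -0.23633175] 71.55312590757515 [0.6 2.1 2.9 3.5 3.1 1.2 2.4 2.7 2.7 1.3 0.9 0.4 0.6 1.6 2.4 3.2 3.  2.
 2.5 2.6 3.6 2.7 2.5 1.9 0.9 0.5 1.2 3.  3.8 4.3 4.5 3.5 4.8 5.3 5.1 3.8
 0.2 1.1 0.5 2.  1.7 1.4 1.  0.3 0.7 1.2 1.2 1.1]
reagent [array([ 0.696, -0.367]), array([ 0.717, -0.364])]
dish [array([0.387, 0.305]), array([0.372, 0.296])]
red_marker [array([ 0.376, -0.314]), array([ 0.362, -0.323])]
bench_timer [array([ 0.563, -0.355]), array([ 0.58, -0.34])]
green_tube [array([0.531, 0.326]), array([0.519, 0.317])]
```

View pics/fit.png

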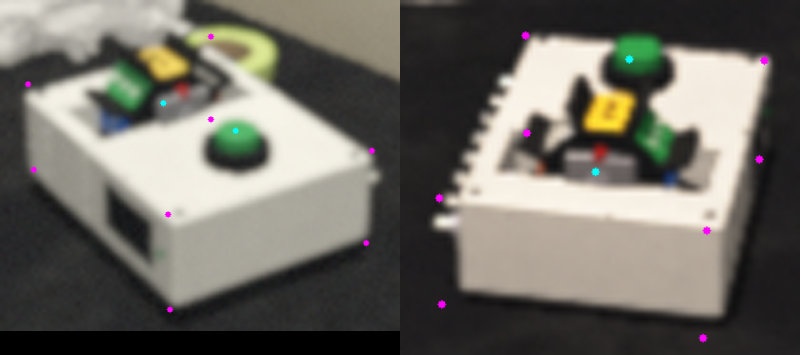

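The yellow tile (2) looks to be on top, with green next on the front side. The fit is about a centimetre off, so I'll move over the selector and refine it with the wrist camera.

```bash
r='[-0.03,-0.027,-0.007,0,0,0,1]'; python3 -m inch '[[-0.032,-0.029,-0.008,0,0,-0.04,1],[-0.032,-0.029,-0.008,0,0,-0.04,1],[-0.032,-0.029,-0.008,0,0,-0.04,1],[-0.032,-0.029,-0.008,0,0,-0.04,1],[-0.032,-0.029,-0.008,0,0,-0.04,1]]' 30
python3 -m inch '[[-0.036,-0.026,-0.008,0,0,0,1],[-0.036,-0.026,-0.008,0,0,0,1],[-0.036,-0.026,-0.008,0,0,0,1],[-0.036,-0.026,-0.008,0,0,0,1],[-0.036,-0.026,-0.008,0,0,0,1]]'
```

```text
clock: 2.1
position: [0.3621, 0.3751, 0.2718]
tool_rot: [3.141, 0.0, 2.912]
force: [1.8, 0.8, -0.4]
grip_width: 0.0122
finger_force: 0.0
clock: 2.6
position: [0.5079, 0.2072, 0.3119]
tool_rot: [3.141, 0.0, 2.91]
force: [-0.3, 1.0, -0.4]
grip_width: 0.0
finger_force: 0.0
```

```bash
python3 -m inch '[[-0.007,-0.04,0,0,0,0,1],[-0.007,-0.04,0,0,0,0,1],[-0.007,-0.04,0,0,0,0,1],[-0.007,-0.04,0,0,0,0,1],[-0.007,-0.04,0,0,0,0,1]]'
python3 - <<'E'
from h import *
c=calibration("wrist");im=grab_frame("wrist");print(c['fovy'],c['cx'],c['cy'],np.round(c['pose'],3).tolist())
for l,z in [("wheel_axle",.062),("confirm_top",.085),("selector",0)]:
    print(l,[(np.round(d['xy'],1),round(d['score'],2),np.round(onz(c,d['xy'],z),4)) for d in landmark_of(l,"wrist")[:2]])
m=outline_of("selector","wrist");print([(d['score'],d['rect']) for d in m[:2]])
cv2.imwrite("pics/w1.png",im[:,:,::-1])
E
```

```text
clock: 3.1
position: [0.4948, 0.0045, 0.3115]
tool_rot: [3.141, 0.0, 2.91]
force: [0.9, -0.3, 0.5]
grip_width: -0.0001
finger_force: 0.0
65.0699762281022 317.13070422258585 199.31235955696224 [[0.23, 0.923, 0.31, 0.415], [0.973, -0.218, -0.073, 0.022], [-0.0, 0.318, -0.948, 0.454], [0.0, 0.0, 0.0, 1.0]]
wheel_axle [(array([352.1, 223.4]), 0.88, array([0.5869, 0.0295, 0.062 ]))]
confirm_top [(array([274.7, 230. ]), 0.73, array([ 0.563 , -0.0693,  0.085 ]))]
selector [(array([321.6, 208.2]), 0.78, array([ 0.5785, -0.01  ,  0.    ]))]
[(0.84, [242.5, 159.8, 398.9, 277.5]), (0.38, [479.7, 0.0, 552.9, 54.9])]
```

View pics/w1.png

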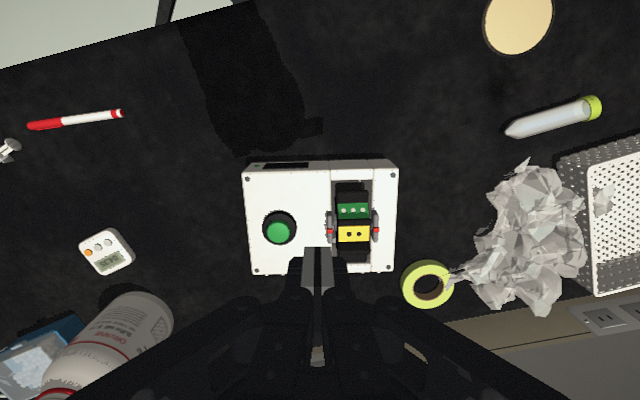

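The wrist view shows the button at (278,231), the pointers at (330,231) and (377,231), yellow at (354,234) and green at (353,210). The box edges run parallel to the image axes. I'll do a quantitative fit, including the wheel angle.

Run:
```python
from h import *
c=calibration("wrist");im=grab_frame("wrist")
h=cv2.cvtColor(im,cv2.COLOR_RGB2HSV)
def blobs(m,box):
    x0,y0,x1,y1=box;k=np.zeros(m.shape,np.uint8);k[y0:y1,x0:x1]=m[y0:y1,x0:x1]
    n,_,st,ce=cv2.connectedComponentsWithStats(k);return [(np.round(ce[i],1).tolist(),st[i].tolist()) for i in range(1,n) if st[i][4]>8]
H,S,V=h[...,0].astype(int),h[...,1],h[...,2]
red=((H<6)|(H>174))&(S>150)&(V>80)
print("red",blobs(red,(320,200,390,260)));rb=[b[0] for b in blobs(red,(320,200,390,260))]
yel=(abs(H-26)<8)&(S>130)&(V>80);print("yel",blobs(yel,(325,180,385,270)))
gr=(abs(H-70)<25)&(S>100)&(V>30);print("gr",blobs(gr,(245,180,385,270)))
w=((S<60)&(V>150)).astype(np.uint8);w[:, :235]=0;w[:,402:]=0;w[:150]=0;w[290:]=0
ys,xs=np.nonzero(w)
# white top edges by medians
print("left",[int(np.nonzero(w[r])[0].min()) for r in (180,200,220,240,260)],"right",[int(np.nonzero(w[r])[0].max()) for r in (180,200,220,240,260)])
print("bot",[int(np.nonzero(w[:,k])[0].max()) for k in (250,262,275,285,385,393)],"top",[int(np.nonzero(w[:,k])[0].min()) for k in (250,262,320,340,370,390)])
print(im[155:180,320].sum(1)//3)
for b in rb: print(np.round(onz(c,b,.0895),4))
p=[0.5775,-0.009,-.232]
for L in ([0,.015,.09],[0,.065,.09],[0,-.055,.085],[-.075,-.1,.07],[-.075,.1,.07],[.075,.1,.07],[.075,-.1,.07],[-.075,.1,0]): print(L,np.round(proj("wrist",sel(p,[L]),c),1))
for d in (0,15,-15,-30,-45): # angle of tile center, deg, + toward +x
    t=np.radians(d);print(d,np.round(proj("wrist",sel(p,[[.039*np.sin(t),.04,.062+.039*np.cos(t)]]),c),1))
```

```text
red [([374.0, 229.3], [372, 227, 5, 5, 22]), ([327.8, 230.6], [325, 229, 6, 5, 22])]
yel [([351.9, 233.2], [336, 225, 32, 17, 496])]
gr [([351.0, 210.5], [335, 202, 33, 17, 431]), ([276.5, 231.1], [265, 220, 24, 23, 451])]
left [241, 243, 245, 247, 250] right [396, 395, 394, 393, 391]
bot [268, 274, 274, 273, 271, 241] top [172, 172, 170, 169, 169, 168]
[ 28  15  21  20  18  45 100  96  95  95  97  98  95  94 108 179 224 240
 245 244 244 244 244 244 244]
[0.5894 0.0564 0.0895]
[ 0.5777 -0.0009  0.0895]
[0, 0.015, 0.09] [[333.4 232. ]]
[0, 0.065, 0.09] [[372.9 232. ]]
[0, -0.055, 0.085] [[278.6 230.3]]
[-0.075, -0.1, 0.07] [[241.7 170.4]]
[-0.075, 0.1, 0.07] [[401.5 170.5]]
[0.075, 0.1, 0.07] [[392.4 274.9]]
[0.075, -0.1, 0.07] [[249.8 274.9]]
[-0.075, 0.1, 0] [[389.3 159.4]]
0 [[354.1 235.7]]
15 [[353.7 242.6]]
-15 [[354.3 227.7]]
-30 [[354.2 219.4]]
-45 [[353.9 211.5]]
```

Yellow is centred on top (about -1°), so four clicks are needed. I'll refine the pose by least squares and get the tool offsets.

Run:
```python
from h import *
c=calibration("wrist")
# box top-face edge/points: pointers(sym), corners
def res(p):
    P=proj("wrist",sel(p[:3],[[0,.04-p[3],.0895],[0,.04+p[3],.0895],[-.075,-.1,.07],[-.075,.1,.07],[.075,.1,.07],[.075,-.1,.07]]),c)
    O=np.array([[327.8,230.6],[374,229.3],[240.3,172.3],[397,168],[391,271.5],[251.3,275]])
    return ((P-O)*np.array([[1],[1],[.5],[.5],[.5],[.5]])).ravel()
s=least_squares(res,[.5775,-.009,-.2,.025],x_scale=[.01,.01,.1,.01]);print(s.x,np.round(s.fun,1))
p=s.x[:3];print("button from blob z=.085",onz(c,(276.5,231.1),.085),"model",sel(p,[0,-.055,.085]))
t=telemetry.observe();print(t['position'],t['tool_rot'])
for n,L in (("start",[-.06,.04,.106]),("axle",[0,.04,.106])):
    w=sel(p,[L])[0];a=t['tool_rot'][2];d=w-t['position']
    print(n,w,"tool",[d[0]*np.cos(a)+d[1]*np.sin(a),d[0]*np.sin(a)-d[1]*np.cos(a),-d[2]],"yaw need",p[2]+np.pi-a)
```

```text
[ 0.57559694 -0.01065535 -0.20253038  0.02921853] [ 0.2  0.   0.2  0.1 -1.1 -0.3  0.5 -0.4  0.6  0.4 -0.9  0.4]
button from blob z=.085 [ 0.56532897 -0.06485953  0.085     ] model [[ 0.56453376 -0.06453119  0.085     ]]
[0.49515181 0.00696824 0.31130539] [ 3.14129043e+00 -3.15852591e-05  2.91082647e+00]
start [0.52486924 0.04059599 0.106     ] tool [np.float64(-0.02123820717473858), np.float64(0.039533406542876626), np.float64(0.20530539467085113)] yaw need 0.028235808044240418
axle [0.58364288 0.02852708 0.106     ] tool [np.float64(-0.08121429093808114), np.float64(0.04122732992145968), np.float64(0.20530539467085113)] yaw need 0.028235808044240418
```

```bash
python3 -m inch '[[-0.004,0.01,0.04,0,0,-0.014,1],[-0.004,0.01,0.04,0,0,-0.014,1],[-0.004,0.01,0.04,0,0,0,1],[-0.003,0.009,0.04,0,0,0,1],[0,0,0,0,0,0,1]]'
cat > w.py <<'E'
from h import *
p=[.57560,-.01066,-.20253]
t=telemetry.observe();q=t['position']-np.array([*p[:2],0]);a=p[2]
print("clock",t['clock'],"sel xyz mm",np.round(1e3*np.array([q[0]*np.cos(a)+q[1]*np.sin(a),-q[0]*np.sin(a)+q[1]*np.cos(a),q[2]]),1),"yaw err",round(t['tool_rot'][2]-np.pi-a,4),"F",np.round(t['force'],1))
E
python3 w.py
```

```text
clock: 3.9
position: [0.5159, 0.0429, 0.1473]
tool_rot: [-3.139, -0.007, 2.941]
force: [-1.3, -0.0, 0.6]
grip_width: -0.0001
finger_force: 0.0
clock 3.9 sel xyz mm [-69.2  40.5 147.3] yaw err 0.002 F [-1.3 -0.   0.6]
```

```bash
python3 -m inch '[[0,0,0.021,0,0,0,1],[0,0,0.021,0,0,0,1],[0,0,0,0,0,0,1]]'; python3 w.py; python3 -m inch '[[-0.015,0,0,0,0,0,1],[-0.015,0,0,0,0,0,1],[-0.015,0,0,0,0,0,1],[-0.01,0,0,0,0,0,1],[0,0,0,0,0,0,1]]';python3 w.py
```

```text
clock: 4.2
position: [0.5175, 0.0412, 0.1092]
tool_rot: [-3.141, -0.002, 2.939]
force: [0.1, 0.0, 0.3]
grip_width: 0.0001
finger_force: 0.0
clock 4.2 sel xyz mm [-67.4  39.1 109.2] yaw err -0.0006 F [0.1 0.  0.3]
clock: 4.7
position: [0.5767, 0.0295, 0.1152]
tool_rot: [3.139, 0.009, 2.937]
force: [-1.7, -3.7, 44.7]
grip_width: -0.0002
finger_force: 22.6
clock 4.7 sel xyz mm [ -7.   39.5 115.2] yaw err -0.002 F [-1.7 -3.7 44.7]
```

```bash
python3 -m inch '[[0,0,-0.03,0,0,0,1],[0.04,0,-0.04,0,0,0,1],[0.04,0,-0.04,0,0,0,1],[0,0,0,0,0,0,1]]'; python3 w.py
python3 - <<'E'
from h import *
im=grab_frame("wrist");cv2.imwrite("pics/w2.png",im[:,:,::-1])
E
```

```text
clock: 5.1
position: [0.5016, 0.0451, 0.2164]
tool_rot: [3.138, 0.006, 2.939]
force: [1.5, -0.1, 0.4]
grip_width: 0.0002
finger_force: 0.0
clock 5.1 sel xyz mm [-83.7  39.7 216.4] yaw err -0.0002 F [ 1.5 -0.1  0.4]
```

View pics/w2.png

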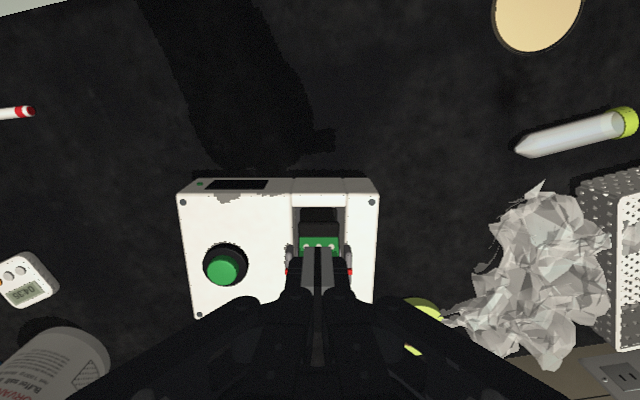

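The fingers hide the tile that is on top; green is visible at about row 243 and the pointers are at row 271. I'll compute the wheel angle from that.

```bash
cat >> h.py <<'E'
COL={'white':None,'yellow':26,'green':65,'blue':110,'orange':12}
def wheelang(name="wrist",p=(.57560,-.01066,-.20253)):
    c=calibration(name);im=grab_frame(name);h=cv2.cvtColor(im,cv2.COLOR_RGB2HSV).astype(int)
    y0=.04
    th=np.radians(np.arange(-90,91,3));out=[]
    for r,l in((.039,'tile'),):
        for t in th:
            s=''
            for dy in(-.016,-.010,.010,.016):
                u,v=np.round(proj(name,sel(p,[[r*np.sin(t),y0+dy,.062+r*np.cos(t)]]),c)[0]).astype(int)
                s+=str(h[v,u].tolist()) if 0<=u<640 and 0<=v<400 else '-'
            out.append((int(round(np.degrees(t))),s))
    return im,out
E
python3 - <<'E'
from h import *
im,o=wheelang()
for a in o:print(*a)
E
```

```text
-90 [30, 35, 29][0, 25, 31][30, 17, 30][0, 9, 30]
-87 [23, 32, 32][0, 0, 29][0, 15, 34][23, 27, 38]
-84 [45, 14, 36][20, 39, 39][23, 27, 38][0, 26, 39]
-81 [15, 29, 35][38, 31, 33][0, 25, 41][40, 23, 33]
-78 [10, 20, 38][0, 7, 38][160, 21, 36][0, 15, 34]
-75 [15, 14, 36][0, 14, 37][0, 15, 35][30, 7, 38]
-72 [173, 26, 39][15, 27, 38][12, 38, 34][15, 27, 38]
-69 [15, 28, 36][30, 23, 34][20, 21, 37][30, 13, 39]
-66 [170, 23, 33][0, 8, 34][30, 20, 38][15, 28, 36]
-63 [60, 8, 34][0, 14, 37][20, 19, 40][20, 20, 38]
-60 [63, 102, 65][62, 102, 65][61, 121, 61][64, 132, 60]
-57 [65, 146, 136][66, 155, 132][66, 150, 133][66, 155, 135]
-54 [66, 154, 131][65, 149, 132][66, 151, 133][65, 147, 134]
-51 [66, 150, 134][66, 153, 133][66, 154, 134][66, 151, 133]
-48 [66, 153, 133][56, 58, 167][57, 63, 167][66, 149, 135]
-45 [64, 125, 141][39, 29, 149][18, 27, 171][66, 154, 136]
-42 [66, 158, 134][23, 13, 77][0, 7, 76][66, 156, 134]
-39 [66, 149, 132][38, 13, 81][50, 10, 74][65, 150, 133]
-36 [66, 157, 86][30, 6, 80][0, 6, 81][67, 155, 84]
-33 [67, 160, 86][20, 10, 80][0, 6, 80][65, 157, 86]
-30 [135, 
[... 1470 characters left out ...]
 24][120, 21, 24][120, 51, 20][90, 33, 23]
57 [120, 11, 24][120, 21, 24][135, 22, 23][90, 33, 23]
60 [120, 11, 24][120, 21, 24][135, 22, 23][90, 33, 23]
63 [140, 28, 27][113, 41, 25][105, 43, 24][75, 20, 26]
66 [140, 28, 27][113, 41, 25][105, 43, 24][75, 20, 26]
69 [114, 51, 25][150, 16, 16][113, 49, 21][120, 46, 22]
72 [140, 36, 21][150, 16, 16][113, 49, 21][120, 46, 22]
75 [90, 32, 16][90, 49, 21][120, 20, 25][135, 23, 22]
78 [120, 41, 25][90, 26, 20][150, 21, 24][105, 44, 23]
81 [120, 41, 25][90, 26, 20][150, 21, 24][150, 49, 21]
84 [130, 32, 24][110, 55, 14][120, 44, 23][110, 32, 24]
87 [120, 49, 21][60, 4, 57][90, 20, 26][45, 24, 21]
90 [30, 11, 23][30, 7, 107][105, 24, 21][120, 43, 18]
```

Green is still at -45°, so the wheel hasn't moved. The finger was 4 mm too high and rode over the ridge. I'll repeat the stroke at z = 104.5 mm.

```bash
python3 -m inch '[[-0.008,0,0.037,0,0,0,1],[-0.007,0,0.037,0,0,0,1],[0,0,0.037,0,0,0,1],[0,0,0,0,0,0,1],[0,0,0,0,0,0,1]]'; python3 w.py
```

```text
clock: 5.7
position: [0.5175, 0.0409, 0.0993]
tool_rot: [-3.141, -0.001, 2.937]
force: [-0.1, -0.9, 1.1]
grip_width: -0.0001
finger_force: 0.0
clock 5.7 sel xyz mm [-67.2  38.8  99.3] yaw err -0.0016 F [-0.1 -0.9  1.1]
```

```bash
python3 -m inch '[[0,0.001,-0.005,0,0,0,1],[0,0,0,0,0,0,1]]'; python3 w.py; python3 -m inch '[[-0.01,0,0,0,0,0,1],[-0.01,0,0,0,0,0,1],[-0.01,0,0,0,0,0,1]]'; python3 w.py;  python3 -m inch '[[-0.01,0,0,0,0,0,1],[-0.01,0,0,0,0,0,1],[-0.01,0,0,0,0,0,1],[0,0,0,0,0,0,1]]';python3 w.py
```

```text
clock: 5.9
position: [0.5188, 0.0424, 0.1063]
tool_rot: [3.14, 0.003, 2.938]
force: [0.3, 1.0, -0.3]
grip_width: 0.0001
finger_force: 0.0
clock 5.9 sel xyz mm [-66.3  40.5 106.3] yaw err -0.0014 F [ 0.3  1.  -0.3]
clock: 6.2
position: [0.5482, 0.0358, 0.1044]
tool_rot: [3.141, 0.001, 2.938]
force: [0.6, 0.4, 0.7]
grip_width: -0.0002
finger_force: 0.0
clock 6.2 sel xyz mm [-36.2  40.  104.4] yaw err -0.0014 F [0.6 0.4 0.7]
clock: 6.6
position: [0.578, 0.0295, 0.104]
tool_rot: [3.141, 0.002, 2.937]
force: [3.2, -0.5, -0.1]
grip_width: -0.0003
finger_force: 1.1
clock 6.6 sel xyz mm [ -5.8  39.8 104. ] yaw err -0.0019 F [ 3.2 -0.5 -0.1]
```

```bash
cat > v.py <<'E'
from h import *
import sys
im,o=wheelang()
d=dict(o)
for a in (-66,-57,-51,-45,-39,-33,-27,-15,-9,0,9,15):print(a,d[a])
cv2.imwrite(f"pics/{sys.argv[1]}.png",im[:,:,::-1])
E
python3 -m inch '[[0,0,-0.035,0,0,0,1],[0.015,0,-0.04,0,0,0,1],[0.03,0,-0.03,0,0,0,1],[0.03,0,0,0,0,0,1],[0,0,0,0,0,0,1]]'; python3 w.py; python3 v.py w3
```

```text
clock: 7.1
position: [0.5002, 0.0459, 0.21]
tool_rot: [3.141, -0.0, 2.939]
force: [1.3, -0.2, -0.2]
grip_width: 0.0002
finger_force: 0.0
clock 7.1 sel xyz mm [-85.2  40.3 210. ] yaw err -0.0001 F [ 1.3 -0.2 -0.2]
-66 [15, 15, 35][30, 8, 34][10, 21, 37][24, 36, 35]
-57 [110, 190, 187][110, 192, 185][110, 190, 185][110, 192, 186]
-51 [109, 193, 181][19, 36, 78][18, 44, 76][109, 194, 180]
-45 [110, 193, 182][15, 6, 80][24, 16, 78][110, 191, 180]
-39 [109, 186, 136][30, 7, 78][30, 9, 81][110, 184, 104]
-33 [120, 35, 22][30, 3, 79][23, 13, 78][135, 67, 23]
-27 [100, 38, 20][40, 10, 80][30, 10, 80][135, 24, 21]
-15 [60, 6, 44][30, 3, 78][20, 10, 76][105, 21, 24]
-9 [30, 5, 54][20, 9, 81][30, 7, 78][150, 11, 24]
0 [30, 7, 72][38, 13, 77][30, 3, 79][110, 35, 22]
9 [143, 41, 25][30, 7, 69][120, 27, 19][110, 38, 20]
15 [113, 38, 27][90, 24, 21][90, 49, 21][120, 24, 21]
```

Blue is at -45°, so green is on top: one click done. Next stroke.

```bash
python3 -m inch '[[-0.008,0,0.035,0,0,0,1],[-0.007,0,0.035,0,0,0,1],[0,0,0.035,0,0,0,1],[0,0,0,0,0,0,1],[0,0,0,0,0,0,1]]'; python3 w.py
```

```text
clock: 7.65
position: [0.5177, 0.0419, 0.1042]
tool_rot: [-3.141, -0.001, 2.937]
force: [0.5, 0.2, 1.4]
grip_width: 0.0003
finger_force: 0.0
clock 7.65 sel xyz mm [-67.3  39.8 104.2] yaw err -0.0017 F [0.5 0.2 1.4]
```

```bash
python3 -m inch '[[-0.015,0,0,0,0,0,1],[-0.015,0,0,0,0,0,1],[-0.01,0,0,0,0,0,1],[-0.01,0,0,0,0,0,1],[-0.01,0,0,0,0,0,1]]';python3 -m inch '[[0,0,0,0,0,0,1],[0,0,0,0,0,0,1]]'; python3 w.py; python3 -m inch '[[0,0,-0.035,0,0,0,1],[0.015,0,-0.04,0,0,0,1],[0.03,0,-0.03,0,0,0,1],[0.03,0,0,0,0,0,1],[0,0,0,0,0,0,1]]'; python3 w.py; python3 v.py w4
```

```text
clock: 8.15
position: [0.5772, 0.0299, 0.1049]
tool_rot: [3.141, 0.001, 2.938]
force: [0.5, 0.5, -0.3]
grip_width: 0.0002
finger_force: 0.0
clock: 8.35
position: [0.5766, 0.0299, 0.1041]
tool_rot: [3.141, 0.001, 2.938]
force: [2.5, -0.4, -0.4]
grip_width: -0.0002
finger_force: 1.0
clock 8.35 sel xyz mm [ -7.2  40.  104.1] yaw err -0.0015 F [ 2.5 -0.4 -0.4]
clock: 8.85
position: [0.4998, 0.0459, 0.2099]
tool_rot: [3.141, -0.001, 2.939]
force: [0.1, -0.3, 0.1]
grip_width: 0.0003
finger_force: 0.0
clock 8.85 sel xyz mm [-85.6  40.2 209.9] yaw err 0.0 F [ 0.1 -0.3  0.1]
-66 [30, 15, 35][15, 13, 38][150, 7, 36][20, 22, 35]
-57 [12, 10, 124][18, 11, 121][10, 12, 123][15, 12, 125]
-51 [6, 10, 123][23, 13, 78][15, 7, 77][6, 11, 121]
-45 [12, 10, 125][20, 10, 80][30, 6, 79][11, 16, 126]
-39 [0, 6, 87][45, 13, 80][45, 6, 79][0, 11, 92]
-33 [120, 22, 23][20, 9, 81][40, 10, 80][135, 20, 25]
-27 [90, 13, 20][40, 10, 78][40, 10, 80][90, 55, 23]
-15 [30, 18, 43][60, 3, 78][40, 9, 81][113, 51, 20]
-9 [0, 9, 57][30, 10, 77][30, 6, 80][100, 33, 23]
0 [30, 6, 80][30, 10, 79][45, 7, 77][143, 46, 22]
9 [105, 20, 25][135, 17, 30][108, 58, 22][90, 22, 23]
15 [90, 12, 21][30, 12, 22][135, 24, 21][120, 31, 25]
```

Grey is at -45°, so blue is on top. Repeat.

```bash
python3 -m inch '[[-0.008,0,0.035,0,0,0,1],[-0.007,0,0.035,0,0,0,1],[0,0,0.035,0,0,0,1],[0,0,0,0,0,0,1],[0,0,0,0,0,0,1]]'; python3 w.py;  python3 -m inch '[[-0.015,0,0,0,0,0,1],[-0.015,0,0,0,0,0,1],[-0.01,0,0,0,0,0,1],[-0.01,0,0,0,0,0,1],[-0.011,0,0,0,0,0,1]]';python3 -m inch '[[0,0,0,0,0,0,1],[0,0,0,0,0,0,1]]'; python3 w.py; python3 -m inch '[[0,0,-0.035,0,0,0,1],[0.015,0,-0.04,0,0,0,1],[0.03,0,-0.03,0,0,0,1],[0.03,0,0,0,0,0,1],[0,0,0,0,0,0,1]]'; python3 v.py w5
```

```text
clock: 9.4
position: [0.5175, 0.0419, 0.1042]
tool_rot: [-3.141, -0.001, 2.937]
force: [1.0, -0.6, 1.2]
grip_width: 0.0001
finger_force: 0.0
clock 9.4 sel xyz mm [-67.5  39.8 104.2] yaw err -0.0016 F [ 1.  -0.6  1.2]
clock: 9.9
position: [0.5781, 0.0297, 0.1049]
tool_rot: [3.141, 0.001, 2.938]
force: [-0.9, 0.7, 0.3]
grip_width: 0.0005
finger_force: 0.0
clock: 10.1
position: [0.5776, 0.0297, 0.1042]
tool_rot: [3.141, 0.001, 2.938]
force: [2.5, 0.2, 0.0]
grip_width: -0.0004
finger_force: 1.0
clock 10.1 sel xyz mm [ -6.1  39.9 104.2] yaw err -0.0015 F [2.5 0.2 0. ]
clock: 10.6
position: [0.5008, 0.0457, 0.2099]
tool_rot: [3.141, -0.001, 2.939]
force: [0.3, -1.2, -0.3]
grip_width: -0.0001
finger_force: 0.0
-66 [30, 8, 33][15, 14, 37][10, 22, 35][0, 7, 37]
-57 [11, 193, 215][11, 194, 208][11, 192, 211][11, 191, 218]
-51 [11, 194, 216][30, 7, 78][60, 3, 80][11, 192, 215]
-45 [11, 195, 220][60, 6, 80][60, 3, 76][11, 191, 219]
-39 [11, 189, 202][15, 7, 78][80, 10, 78][11, 196, 213]
-33 [120, 45, 17][30, 3, 79][30, 10, 80][126, 51, 25]
-27 [98, 51, 20][15, 7, 77][20, 10, 80][114, 61, 21]
-15 [0, 0, 45][15, 6, 80][20, 10, 79][125, 45, 34]
-9 [40, 14, 54][10, 10, 79][30, 7, 77][120, 12, 22]
0 [45, 6, 80][0, 3, 78][23, 13, 80][83, 49, 21]
9 [120, 12, 22][30, 4, 66][130, 36, 21][90, 12, 22]
15 [144, 51, 25][150, 21, 24][135, 51, 20][75, 41, 25]
```

Orange is at -45°. One last stroke, then I'll move sideways towards the button for a clear view.

```bash
python3 -m inch '[[-0.008,0,0.035,0,0,0,1],[-0.007,0,0.035,0,0,0,1],[0,0,0.035,0,0,0,1],[0,0,0,0,0,0,1],[0,0,0,0,0,0,1]]'; python3 -m inch '[[-0.015,0,0,0,0,0,1],[-0.015,0,0,0,0,0,1],[-0.01,0,0,0,0,0,1],[-0.01,0,0,0,0,0,1],[-0.01,0,0,0,0,0,1]]';python3 -m inch '[[0,0,0,0,0,0,1],[0,0,0,0,0,0,1]]'; python3 w.py; python3 -m inch '[[0,0,-0.035,0,0,0,1],[0,-0.015,-0.035,0,0,0,1],[0.015,-0.04,-0.02,0,0,0,1],[0.015,-0.04,0,0,0,0,1],[0,0,0,0,0,0,1]]';python3 w.py; python3 v.py w6
python3 - <<'E'
from h import *
c=calibration("wrist")
print([(np.round(d['xy'],1),round(d['score'],2),np.round(onz(c,d['xy'],.085),4)) for d in landmark_of("confirm_top","wrist")[:2]])
E
```

```text
clock: 11.15
position: [0.5185, 0.0417, 0.1042]
tool_rot: [-3.141, -0.001, 2.937]
force: [-0.2, 0.6, 0.7]
grip_width: 0.0003
finger_force: 0.0
clock: 11.65
position: [0.5782, 0.0297, 0.1049]
tool_rot: [3.141, 0.001, 2.938]
force: [-0.3, 0.6, -0.5]
grip_width: -0.0003
finger_force: 0.0
clock: 11.85
position: [0.5776, 0.0297, 0.1041]
tool_rot: [3.141, 0.001, 2.938]
force: [2.1, -0.8, -0.2]
grip_width: -0.0001
finger_force: 1.0
clock 11.85 sel xyz mm [ -6.2  40.  104.1] yaw err -0.0014 F [ 2.1 -0.8 -0.2]
clock: 12.35
position: [0.5257, -0.0619, 0.1948]
tool_rot: [-3.14, -0.0, 2.932]
force: [0.1, 1.6, -0.1]
grip_width: -0.0002
finger_force: 0.0
clock 12.35 sel xyz mm [-38.6 -60.2 194.8] yaw err -0.007 F [ 0.1  1.6 -0.1]
-66 [45, 14, 36][40, 21, 36][15, 31, 33][165, 14, 36]
-57 [100, 36, 21][25, 27, 105][23, 28, 108][150, 12, 22]
-51 [45, 20, 25][20, 28, 208][21, 27, 215][150, 17, 15]
-45 [60, 10, 25][90, 33, 23][0, 20, 25][155, 77, 20]
-39 [20, 28, 220][138, 142, 9][26, 24, 73][20, 15, 50]
-33 [23, 18, 58][96, 71, 18][0, 0, 15][170, 70, 11]
-27 [54, 91, 14][15, 32, 16][45, 32, 16][135, 27, 19]
-15 [11, 197, 149][11, 196, 135][11, 197, 137][11, 194, 146]
-9 [14, 174, 235][100, 35, 44][105, 12, 41][13, 178, 237]
0 [14, 178, 234][14, 176, 238][13, 180, 236][13, 180, 236]
9 [14, 178, 235][126, 31, 41][105, 69, 37][13, 182, 237]
15 [13, 182, 238][13, 184, 241][12, 187, 239][13, 185, 239]
[(array([325.3, 240.6]), 0.86, array([ 0.5685, -0.0625,  0.085 ]))]
```

View pics/w6.png

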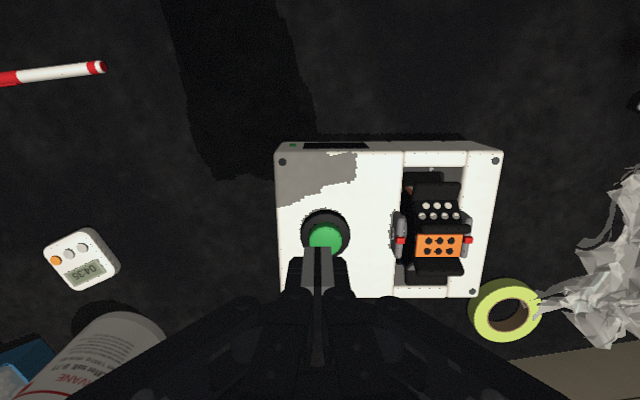

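The orange six-dot tile is at (438,246), on top between the pointers at (401,240) and (468,240). Now over to the button.

```bash
python3 -m inch '[[-0.018,0,0.02,0,0,0,1],[-0.019,0,0.02,0,0,0,1],[0,0,0.02,0,0,0,1],[0,0,0.02,0,0,0,1],[0,0,0,0,0,0,1]]';python3 w.py;python3 -m inch '[[0,0,0,0,0,0,1]]';python3 w.py
```

```text
clock: 12.95
position: [0.5636, -0.0632, 0.1114]
tool_rot: [-3.141, -0.005, 2.939]
force: [-0.4, 0.8, -0.5]
grip_width: -0.0003
finger_force: 0.0
clock 12.95 sel xyz mm [ -1.2 -53.9 111.4] yaw err 0.0004 F [-0.4  0.8 -0.5]
clock: 13.05
position: [0.5649, -0.0638, 0.114]
tool_rot: [3.142, -0.001, 2.939]
force: [0.3, -0.2, 0.2]
grip_width: 0.0
finger_force: 0.0
clock 13.05 sel xyz mm [  0.3 -54.2 114. ] yaw err -0.0002 F [ 0.3 -0.2  0.2]
```

```bash
python3 -m inch '[[0,0,0.01,0,0,0,1],[0,0,0.008,0,0,0,1],[0,0,0,0,0,0,1],[0,0,0,0,0,0,1]]';python3 -m inch '[[0,0,0.003,0,0,0,1],[0,0,0,0,0,0,1]]';python3 -m inch '[[0,0,0.003,0,0,0,1],[0,0,0,0,0,0,1]]'
```

```text
clock: 13.45
position: [0.5649, -0.0647, 0.096]
tool_rot: [-3.142, -0.0, 2.938]
force: [0.0, 0.6, -0.3]
grip_width: 0.0002
finger_force: 0.0
clock: 13.65
position: [0.5649, -0.0647, 0.0929]
tool_rot: [-3.142, -0.0, 2.938]
force: [0.5, -0.3, -0.2]
grip_width: 0.0
finger_force: 0.0
clock: 13.85
position: [0.565, -0.0647, 0.0899]
tool_rot: [3.142, 0.0, 2.938]
force: [0.1, -0.1, 2.5]
grip_width: -0.0
finger_force: 1.3
```

```bash
python3 -m inch '[[0,0,0.003,0,0,0,1],[0,0,0,0,0,0,1]]';python3 -m inch '[[0,0,0.002,0,0,0,1],[0,0,0,0,0,0,1]]'
```

```text
clock: 14.05
position: [0.5651, -0.0647, 0.0869]
tool_rot: [-3.142, 0.0, 2.938]
force: [0.5, -0.2, 3.7]
grip_width: -0.0001
finger_force: 2.2
clock: 14.25
position: [0.5652, -0.0647, 0.0859]
tool_rot: [3.141, 0.001, 2.938]
force: [-4.2, 0.1, 18.8]
grip_width: 0.0
finger_force: 9.2
```

```bash
python3 -m inch '[[0,0,0.001,0,0,0,1],[0,0,0,0,0,0,1],[0,0,0,0,0,0,1]]'
python3 - <<'E'
from h import *
t=telemetry.observe();print(t['position'][2],t['force'],t['moment'])
im=grab_frame("wrist");cv2.imwrite("pics/press.png",cv2.resize(im[100:320,240:520,::-1],None,fx=2.5,fy=2.5))
E
```

```text
clock: 14.55
position: [0.5652, -0.0647, 0.0856]
tool_rot: [3.141, 0.001, 2.938]
force: [-9.9, 0.8, 34.3]
grip_width: 0.0002
finger_force: 17.0
0.08557442487452664 [-9.87015837  0.83395281 34.32956308] [2.82139932e-01 2.04517187e+00 1.91240068e-03]
```

View pics/press.png

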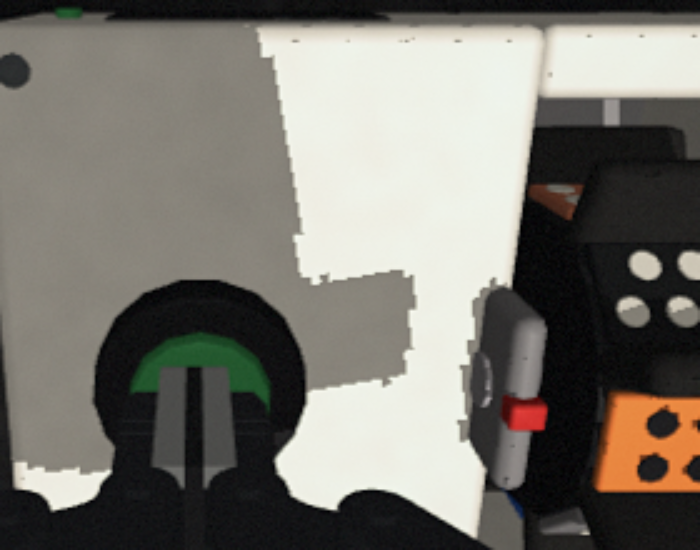

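The fingers sit a few mm towards the back of the button and may overhang the collar. Without releasing, I'll ease off, slide 5 mm towards the front, and press again to see whether the stop gets any deeper.

```bash
python3 -m inch '[[0,0,-0.0013,0,0,0,1],[0.0025,0,0,0,0,0,1],[0.0025,0,0,0,0,0,1],[0,0,0,0,0,0,1]]';python3 -m inch '[[0,0,0.001,0,0,0,1],[0,0,0,0,0,0,1],[0,0,0,0,0,0,1]]';python3 -m inch '[[0,0,0.0008,0,0,0,1],[0,0,0,0,0,0,1],[0,0,0,0,0,0,1]]'
```

```text
clock: 15.0
position: [0.5611, -0.0638, 0.086]
tool_rot: [3.141, 0.003, 2.938]
force: [2.5, -0.8, 8.9]
grip_width: 0.0004
finger_force: 4.4
clock: 15.3
position: [0.5611, -0.0638, 0.0857]
tool_rot: [3.141, 0.003, 2.938]
force: [-2.5, 0.5, 26.2]
grip_width: -0.0
finger_force: 12.6
clock: 15.6
position: [0.5612, -0.0638, 0.0855]
tool_rot: [3.141, 0.003, 2.938]
force: [-6.3, 0.5, 37.3]
grip_width: -0.0004
finger_force: 18.8
```

The stop is at the same depth (0.086), about 6 mm below first contact and well above 5 N, so the button is fully down. Release and retreat.

```bash
python3 -m inch '[[0,0,-0.01,0,0,0,1],[0,0,-0.03,0,0,0,1],[0.02,0,-0.04,0,0,0,1],[0.03,0,-0.04,0,0,0,1],[0,0,0,0,0,0,1]]';python3 -m inch '[[0,-0.01,-0.02,0,0,0,1],[0,0,0,0,0,0,1],[0,0,0,0,0,0,1]]';python3 v.py w7
```

```text
clock: 16.1
position: [0.5103, -0.0533, 0.2079]
tool_rot: [3.14, 0.005, 2.938]
force: [1.1, -1.4, -0.5]
grip_width: -0.0004
finger_force: 0.0
clock: 16.4
position: [0.509, -0.0634, 0.2232]
tool_rot: [3.142, 0.0, 2.937]
force: [0.1, 1.1, -0.4]
grip_width: -0.0001
finger_force: 0.0
-66 [18, 35, 36][0, 7, 35][30, 23, 34][50, 21, 37]
-57 [150, 11, 24][23, 17, 59][26, 27, 65][80, 38, 20]
-51 [90, 13, 20][20, 27, 208][21, 27, 215][135, 20, 25]
-45 [50, 33, 23][140, 33, 23][90, 9, 27][90, 13, 19]
-39 [21, 28, 206][143, 93, 11][21, 28, 90][21, 30, 136]
-33 [60, 12, 21][156, 75, 17][103, 128, 14][70, 55, 14]
-27 [105, 34, 15][170, 45, 17][60, 20, 13][0, 0, 13]
-15 [11, 199, 124][10, 187, 112][11, 190, 113][10, 190, 113]
-9 [14, 173, 235][106, 87, 38][129, 56, 32][14, 178, 238]
0 [14, 174, 235][14, 179, 238][13, 180, 237][13, 180, 238]
9 [14, 177, 235][105, 26, 40][113, 64, 36][13, 182, 235]
15 [13, 180, 236][13, 183, 244][13, 184, 244][13, 186, 235]
```

View pics/w7.png

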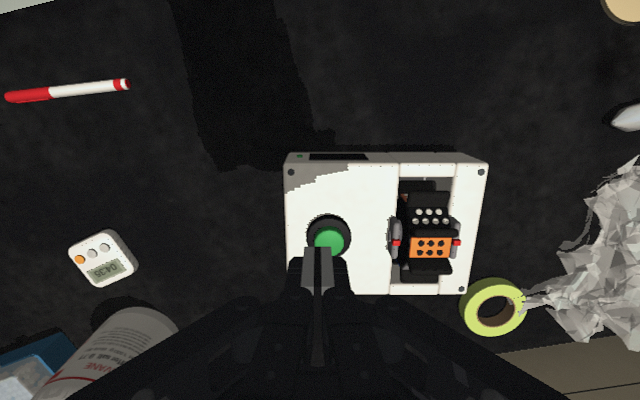

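Orange six is still on top at (431,247), the button at (328,238) is back up, and the objects around the selector have not moved. Handing in.

```bash
python3 -c "
from workcell import bot
print(bot.job_done())"
```

```text
the job is handed in; nothing more can be done
None
```

I rolled the thumbwheel to the orange six-dot tile, then pressed the green button fully and let it come back up; the things round the selector looked undisturbed in the last wrist picture, and the job is handed in (16 s used, result not reported).

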